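Bring up the next sample tray

TASK

Push the empty tray fully home on its slide, then hook a fingertip behind the orange lip of the tray carrying the red-lidded jar and draw that tray out as far as it goes. Do not pinch the red jar's tray lip or touch its front face, do not touch or lift the jars, which must stay standing in their seats, and leave the yellow-lidded jar's tray shut and the other things on the bench alone.

Things in the scene. Friction and masses are not known exactly. Their poses are not given: they have to be found in the camera images.
- red_slide: fixed aluminium slide holding the tray that carries the red-lidded jar: 157 long, 116 wide, rails 24 high, bolted to the bench. Origin on the bench top below the middle of the closed tray; its -x axis is the way the tray draws out (towards the robot), y across, z up. The three slides look alike, stand side by side in any order, each turned up to 0.1 rad.
- red_tray (a joint): how far the tray that carries the red-lidded jar is drawn out of its slide, in m: 0 fully home (stop), 0.100 fully out (stop). Grey tray 150 long, 95 wide, floor top 20 above the bench; friction about 1.5 N, no spring, stays where it is left.
- red_lip (a point): mid top edge of the orange upright lip at the front of the tray that carries the red-lidded jar; 50 above the bench, moves with the tray, axes as its slide. Lip: 12 thick (6 before, 6 behind this point), 95 wide, 30 high above the tray floor. Its outer 4 mm is the front plate: a pinch touches that, a hooked finger does not. Behind it (+x): open finger well, see the seat.
- red_seat (a point): centre of the round jar seat on the floor of the tray that carries the red-lidded jar, 97 behind (+x) and 30 below the lip point, moves with the tray; black rim 8 high, 78 inside, 85 outside diameter. Between lip and rim lies the finger well: 48 long, 87 wide between 10 high side walls, flat floor.
- yellow_slide: fixed aluminium slide holding the tray that carries the yellow-lidded jar: 157 long, 116 wide, rails 24 high, bolted to the bench. Origin on the bench top below the middle of the closed tray; its -x axis is the way the tray draws out (towards the robot), y across, z up. The three slides look alike, stand side by side in any order, each turned up to 0.1 rad.
- yellow_tray (a joint): how far the tray that carries the yellow-lidded jar is drawn out of its slide, in m: 0 fully home (stop), 0.100 fully out (stop). Grey tray 150 long, 95 wide, floor top 20 above the bench; friction about 1.5 N, no spring, stays where it is left.
- yellow_lip (a point): mid top edge of the orange upright lip at the front of the tray that carries the yellow-lidded jar; 50 above the bench, moves with the tray, axes as its slide. Lip: 12 thick (6 before, 6 behind this point), 95 wide, 30 high above the tray floor. Its outer 4 mm is the front plate: a pinch touches that, a hooked finger does not. Behind it (+x): open finger well, see the seat.
- yellow_seat (a point): centre of the round jar seat on the floor of the tray that carries the yellow-lidded jar, 97 behind (+x) and 30 below the lip point, moves with the tray; black rim 8 high, 78 inside, 85 outside diameter. Between lip and rim lies the finger well: 48 long, 87 wide between 10 high side walls, flat floor.
- empty_slide: fixed aluminium slide holding the tray that carries no jar: 157 long, 116 wide, rails 24 high, bolted to the bench. Origin on the bench top below the middle of the closed tray; its -x axis is the way the tray draws out (towards the robot), y across, z up. The three slides look alike, stand side by side in any order, each turned up to 0.1 rad.
- empty_tray (a joint): how far the tray that carries no jar is drawn out of its slide, in m: 0 fully home (stop), 0.100 fully out (stop). Grey tray 150 long, 95 wide, floor top 20 above the bench; friction about 1.5 N, no spring, stays where it is left.
- empty_lip (a point): mid top edge of the orange upright lip at the front of the tray that carries no jar; 50 above the bench, moves with the tray, axes as its slide. Lip: 12 thick (6 before, 6 behind this point), 95 wide, 30 high above the tray floor. Its outer 4 mm is the front plate: a pinch touches that, a hooked finger does not. Behind it (+x): open finger well, see the seat.
- empty_seat (a point): centre of the round jar seat on the floor of the tray that carries no jar, 97 behind (+x) and 30 below the lip point, moves with the tray; black rim 8 high, 78 inside, 85 outside diameter. Between lip and rim lies the finger well: 48 long, 87 wide between 10 high side walls, flat floor.
- red_jar: white screw-lid jar with red lid, 68 diameter, 65 high, 0.14 kg, loose in the seat of its tray, top 85 above the bench. Origin at the centre of its underside, z up.
- yellow_jar: white screw-lid jar with yellow lid, 72 diameter, 74 high, 0.16 kg, loose in the seat of its tray, top 94 above the bench. Origin at the centre of its underside, z up.
- white_jar: bystander: white jar with white lid, 73 diameter, 70 high, loose on the bench right of the slides; origin at the centre of its underside.
- pen: bystander: marker pen, 13 thick, 130 long, loose on the bench right of the slides; origin under its middle.
Not all that is in view belongs to the job. Leave any green or purple look-alike of the yellow_jar alone.

How it is judged:
By the outcome, as a careful person would: the job done as asked, in the order asked, and still so for the second after the job is handed in, with the robot touching nothing.
It also fails if it takes over 45 s, if anything falls off the work surface, if the arm or the gripper's body presses on something with over 40 N, if the wrist force passes 120 N, or if a joint passes its speed limit or range.

ROBOT

A 7-joint arm with a two-finger parallel gripper is mounted at the origin on a cart in front of the work surface, level with it; the furniture and walls round the work are solid. World frame = base frame: x ahead of the robot, y to its left, z up, the work surface at z = 0. Lengths are in m, angles in rad, forces in N, time in s.
With the tool pointing down it reaches from about 0.425 to 0.925 m from the base axis. Payload 6.8 kg.
Tool frame: the origin (TCP) lies between the finger pads; the fingertips stand 17 mm ahead of it and the grasp point (between the pads) lies 2 mm behind it; x points along the fingers, y is the direction in which the jaws open and shut, and the axes are right-handed (so a half turn about x gives the same grasp; the last joint's range is limited). The gripper opens to 85 mm and grips with 20 to 120 N. Pads are 22 mm wide; open, the fingers measure 114 mm over their backs; the gripper's body (76 mm by 85 mm) begins 54 mm behind the grasp point. The pads swing forward as they close: fully open they stand 13 mm farther back than shut.
Start: joints at [1.01, 0.477, 0.022, 1.555, -0.011, 1.109, -0.083], TCP at [0.295, -0.607, 0.215] pointing down, gripper open.
Joint ranges: [-2.96, 2.96], [-0.34, 2.1], [-1.41, 1.46], [0.24, 2.44], [-1.37, 4.51], [0.17, 1.92], [-2.96, 2.96]. Speed limits (rad/s): [2.39, 2.39, 3.14, 3.14, 3.14, 3.14, 3.14].

INTERFACE

Orientations are given as a rotation vector (axis times angle).
In Python, from bench import r gives the robot as it stands. The module is installed in compiled form; this text tells all that it offers.
- The arm moves only by the tool apply_moves, never from a script. Its argument "increments" is text: rows parted by semicolons, each of 7 numbers parted by spaces: the finger opening in mm, from 0 to 85.4, then the shift along the tool's x, y, z normalised to -1 to 1, where 1 is 100 cm, then the turn, a rotation vector about the tool's x, y, z normalised to -1 to 1, where 1 is 0.12 rad. In form: gripper x y z wx wy wz; .... A call has exactly 8 rows; each row shifts and turns the commanded pose from where the row before left it, along the tool's axes as they then stand; what a row does not reach is not made up. A row lasts 1/10 s, in which the tool goes at most 50 mm and 8.59 degrees, less where a joint would pass 70% of its speed; a pose out of reach is approached as far as the arm can. A call with a number of a shift or a turn outside -1 to 1 is refused whole. A call with a gripper value outside its range is refused whole. The fingers move at their own pace and stop on an object; "squeeze" is the grip in N (left out, the last holds). Time passes only in rows, so rows that do not move let the fingers close, or fill a call up. It gives the time, the measured TCP pose, the force and the opening at its end, in the units of the state.
- r.get_obs(): the state, without advancing time (a new reading comes with each control period).
- r.grab_frame(name): name is "scene" or "top" or "wrist"; returns a dict with "color" (400x640x3 uint8, blue, green, red), "fx", "fy", "cx", "cy" (pixels), "origin" and "orientation" of the camera in the world. Camera axes: x right, y up, looking along -z (the intrinsics and any distortion apply to the point x, -y, -z); pixel columns grow to the right and rows downward; lengths in m; the calibration is good to about 2 mm. The wrist camera is an equidistant fisheye: a pixel r from the principal point sees the ray r / f radians off the axis. A picture is of the moment at which its call begins. There is no depth.
- r.hand_in(): hands the job in, once; it reports no verdict.
The state is a dict: "clock": time; "joints": joint angles; "qvel": joint speeds; "tau": joint torques, N m; "tcp_pos": TCP position; "orientation": TCP orientation; "contact_force": force on the tool from outside, world axes, zero at the start; "moment": the same for the moment, N m; "grip_width": finger opening in m.
Only numpy, scipy, OpenCV 4.12 (cv2) and the standard library are available. Lean on these libraries where they do the work, as an engineer would, in place of code of your own. Each camera call takes 0.05 s, during which the arm holds its last target. There are 200 camera calls.

## Working session

There is one attempt and no reset: what is moved stays moved. The work goes in short steps, Python scripts to look and compute and a tool call to move; the robot and the scene stay as the last step left them, time stands still between calls to the robot, and variables do not carry over. Pictures are saved under pics/ and viewed, about 8 in all and at most 12, crops included, and the job is handed in when it is done.

Besides the shell and the picture viewer there is one more tool, called after "Emit:" by a JSON object that holds its "op" and its "data", one argument or row to a line. apply_moves: Moves the arm, as the interface text tells. Scaled input: -1 to 1 covers 100 cm each way for a shift and 0.12 rad each way for a turn. Its arguments: {"type":"object","properties":{"increments":{"type":"string"},"squeeze":{"type":"number"}},"required":["increments"]}

```bash
mkdir -p pics; python3 - <<'E'
from bench import r
import cv2,json,numpy as np
s=r.get_obs();print(s)
d={}
for n in("scene","top"):
    f=r.grab_frame(n);cv2.imwrite(f"pics/{n}0.png",f["color"])
    d[n]={k:np.asarray(v).tolist() for k,v in f.items() if k!="color"}
    print(n,d[n], f.keys())
json.dump(d,open("cal.json","w"))
E
```

```text
{'clock': 0.0, 'joints': array([ 1.00990419,  0.47781344,  0.02232299,  1.55648508, -0.01147489,
        1.10929427, -0.08308641]), 'qvel': array([ 0.00099257, -0.0004982 , -0.00046062, -0.0005653 ,  0.00071442,
       -0.00131885,  0.0003757 ]), 'tau': array([-2.50874400e-04, -5.96454406e+01,  1.60706129e+00, -2.81199682e+01,
        1.22648259e-02,  9.54081741e-03,  5.86936110e-06]), 'tcp_pos': array([ 0.29500311, -0.60641107,  0.21400229]), 'orientation': array([ 1.97013561,  0.45581007, -1.97128781]), 'contact_force': array([0.38066901, 0.5367768 , 0.77268185]), 'moment': array([ 0.00330556,  0.01180025, -0.02348934]), 'grip_width': 0.08552044193567872}
scene {'fx': 393.6080816760342, 'fy': 393.6080816760342, 'cx': 321.07156034905404, 'cy': 196.41162031207776, 'origin': [0.08596432144928379, 0.7632005315969292, 0.5411770363637296], 'orientation': [0.3580262747708807, -1.352668299773838, -2.267867171428658]} dict_keys(['color', 'fx', 'fy', 'cx', 'cy', 'origin', 'orientation'])
top {'fx': 476.0930989855682, 'fy': 476.0930989855682, 'cx': 331.7734796258053, 'cy': 206.5944934757585, 'origin': [0.40633542425888686, 0.050891350872571954, 1.200591558169881], 'orientation': [0.07385244595010805, -0.09141051961273994, -1.569084591728127]} dict_keys(['color', 'fx', 'fy', 'cx', 'cy', 'origin', 'orientation'])
```

View pics/top0.png

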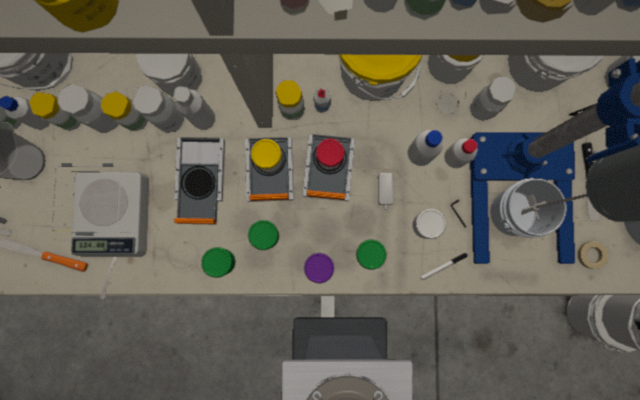

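View pics/scene0.png

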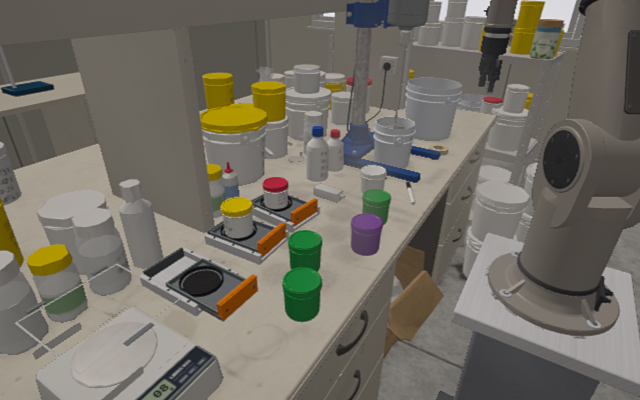

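The top view shows the slides left to right: empty (198,185, drawn out), yellow (267,165) and red (328,160). Green jars are at (218,262), (263,235) and (371,254), with a purple one at (319,268). The orange lips are at (195,220), (270,197) and (327,195). I'll check these in a close crop.

```bash
cat > h.py <<'E'
import numpy as np,json,cv2
from scipy.spatial.transform import Rotation as R
C=json.load(open("cal.json"))
def ray(n,u,v):
    c=C[n];return np.array(c["origin"]),R.from_rotvec(c["orientation"]).apply([(u-c["cx"])/c["fx"],-(v-c["cy"])/c["fy"],-1])
def atz(n,u,v,z):
    o,d=ray(n,u,v);return o+d*(z-o[2])/d[2]
def crop(img,x,y,w,h,k,out):
    cv2.imwrite(out,cv2.resize(img[y:y+h,x:x+w],None,fx=k,fy=k,interpolation=cv2.INTER_CUBIC))
E
python3 - <<'E'
from h import *
crop(cv2.imread("pics/top0.png"),165,130,230,150,3.4,"pics/c1.png")
for n,u,v,z in [("e",195,220,.05),("y",270,197,.05),("r",327,195,.05),("g1",218,262,.07),("g2",263,235,.07),("p",319,268,.07),("g3",371,254,.07),("scale",110,200,.05),("shelf",330,50,.4),("redlid",330,152,.085)]: print(n,atz("top",u,v,z))
E
```

```text
e [0.49506333 0.36838049 0.05      ]
y [0.55121273 0.18821678 0.05      ]
r [0.55625226 0.04960467 0.05      ]
g1 [0.39446834 0.30598318 0.07      ]
g2 [0.45795243 0.2012001  0.07      ]
p [0.38028971 0.06836805 0.07      ]
g3 [ 0.41305208 -0.05452672  0.07      ]
scale [0.54353224 0.57497368 0.05      ]
shelf [0.76673988 0.04488915 0.4       ]
redlid [0.65509826 0.04254848 0.085     ]
```

View pics/c1.png

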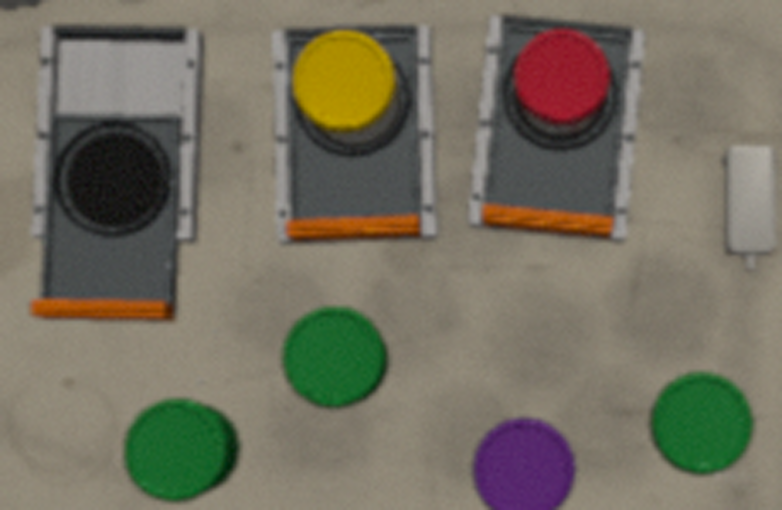

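```bash
python3 - <<'E'
from h import *
P=lambda a,z:atz("top",165+a[0]/3.4,130+a[1]/3.4,z)[:2]
for n,L,R_,rails in [("e",(33,300),(172,302),[((47,28),(38,235)),((199,32),(190,238))]),("y",(288,219),(420,216),[((279,32),(287,240)),((425,28),(432,236))]),("r",(483,206),(613,217),[((495,17),(476,222)),((637,30),(620,238))])]:
    a,b=P(L,.05),P(R_,.05); d=a-b; print(n,"rear edge mid",(a+b)/2,"len",np.linalg.norm(d),"yaw",np.arctan2(-d[0],d[1]))
    for p,q in rails:
        v=P(p,.024)-P(q,.024); print("  rail",P(q,.024),np.linalg.norm(v),np.arctan2(v[1],v[0]))
from bench import r
s=r.get_obs();print(R.from_rotvec(s["orientation"]).as_matrix().round(3))
E
```

```text
e rear edge mid [0.49862547 0.36811135] len 0.09851947183744417 yaw -0.014045744673448714
  rail [0.54897696 0.42363262] 0.1541918489563303 -0.009281944621115881
  rail [0.54686846 0.31298032] 0.15356351766821502 -0.019343653626069615
y rear edge mid [0.55864029 0.19043237] len 0.09434334136697817 yaw 0.023958099028704542
  rail [0.5454581  0.24226631] 0.15532353553652253 0.05573256105472243
  rail [0.54849373 0.1364594 ] 0.15545976142508358 0.04164238525218675
r rear edge mid [0.56311693 0.05161184] len 0.09353983581303933 yaw -0.08411245093636184
  rail [0.55884792 0.10435061] 0.15400293680749658 -0.0862361031051644
  rail [ 0.54713911 -0.00110398] 0.1560953247790043 -0.08489641561649301
[[-0.001  0.437 -0.899]
 [ 0.001 -0.899 -0.437]
 [-1.    -0.002  0.   ]]
```

```bash
python3 - <<'E'
from h import *
def proj(n,p):
    c=C[n];q=R.from_rotvec(c["orientation"]).inv().apply(np.array(p)-c["origin"]);return c["cx"]-c["fx"]*q[0]/q[2],c["cy"]+c["fy"]*q[1]/q[2]
for p in [(.295,-.607,.2),(.295,-.607,.45)]: print(p,proj("top",p),proj("scene",p))
def tri(a,b):
    o1,d1=ray("top",*a);o2,d2=ray("scene",*b)
    s=np.linalg.lstsq(np.c_[d1,-d2],o2-o1,rcond=None)[0];return o1+s[0]*d1,o2+s[1]*d2
print("bucket rim",tri((532,200),(393,125)))
for z in(.05,.15,.25):print(z,[atz("top",u,v,z)[:2].round(3) for u,v in((502,210),(530,237),(475,262))])
for h in (.2,.4,.6): print("shelf edge",h,atz("top",330,50,h)[:2],"col",atz("top",540,150,h)[:2])
crop(cv2.imread("pics/scene0.png"),300,0,260,220,3,"pics/c2.png")
E
```

```text
(0.295, -0.607, 0.2) (np.float64(642.5877483582401), np.float64(310.5303718418282)) (np.float64(481.8550152029343), np.float64(103.09622711382714))
(0.295, -0.607, 0.45) (np.float64(748.50930093027), np.float64(328.50578172035773)) (np.float64(499.74101368895947), np.float64(19.8022313409478))
bucket rim (array([ 0.53434722, -0.41504365,  0.13390803]), array([ 0.52248617, -0.41961869,  0.13448301]))
0.05 [array([ 0.52 , -0.377]), array([ 0.454, -0.443]), array([ 0.394, -0.307])]
0.15 [array([ 0.51, -0.34]), array([ 0.45, -0.4 ]), array([ 0.395, -0.276])]
0.25 [array([ 0.5  , -0.303]), array([ 0.446, -0.357]), array([ 0.396, -0.245])]
shelf edge 0.2 [0.85677442 0.0433897 ] col [ 0.63474426 -0.4083241 ]
shelf edge 0.4 [0.76673988 0.04488915] col [ 0.5890895  -0.31653531]
shelf edge 0.6 [0.67670534 0.04638859] col [ 0.54343474 -0.22474651]
```

View pics/c2.png

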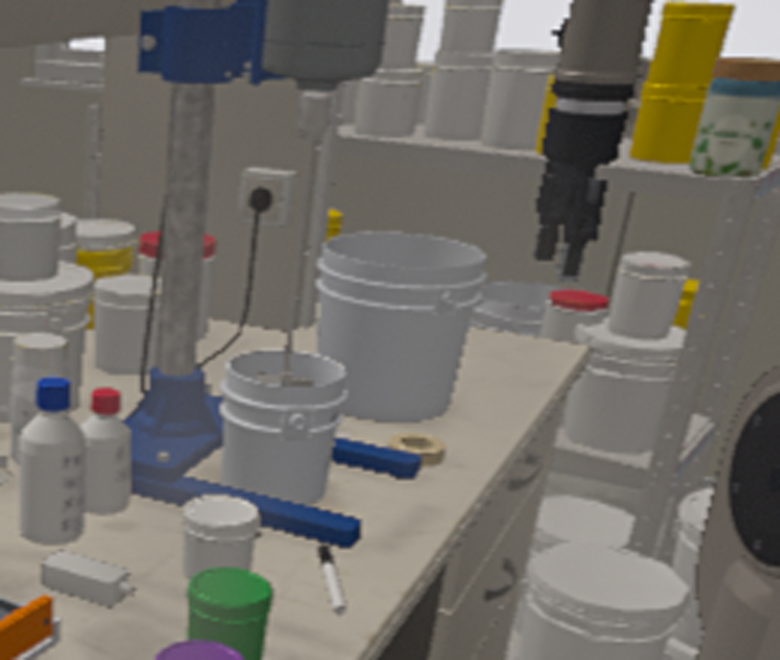

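```bash
cat >> h.py <<'E'
def plan(wps,step=.045,yaw=None,p0=None):
    """rows (3 decimals) through world waypoints; tool turned about its x to y-axis at yaw-90deg"""
    from bench import r
    s=r.get_obs();M=R.from_rotvec(s["orientation"]);p=np.array(s["tcp_pos"])
    turn=0
    if yaw is not None:
        y=M.apply([0,1,0]);turn=(np.arctan2(y[1],y[0])+np.pi/2-yaw)  # +turn about tool x (down)
    rows=[]
    for w in wps:
        n=max(1,int(np.ceil(np.linalg.norm(w-p)/step)));tgt=[p+(np.array(w)-p)*(i+1)/n for i in range(n)]
        for t in tgt:
            tu=np.clip(turn,-.12,.12);turn-=tu
            sh=M.inv().apply(t-p).round(3);sh[abs(sh)<.0015]*=1
            p=p+M.apply(sh);M=M*R.from_rotvec([tu,0,0])
            rows.append("0 %g %g %g %.2f 0 0"%(*sh,tu/.12))
    for i in range(0,len(rows),8):print("; ".join(rows[i:i+8]))
    print("end",p.round(4),"left turn",turn)
E
python3 - <<'E'
from h import *
plan([(.30,-.42,.215),(.40,-.25,.215),(.47,0,.215),(.46,.2,.215),(.445,.37,.215)],yaw=-.014)
E
```

```text
0 -0 -0.033 -0.017 1.00 0 0; 0 -0 -0.035 -0.013 1.00 0 0; 0 -0 -0.036 -0.009 1.00 0 0; 0 -0 -0.037 -0.005 0.89 0 0; 0 -0.001 -0.038 0 0.00 0 0; 0 0 -0.034 -0.02 0.00 0 0; 0 0 -0.034 -0.019 0.00 0 0; 0 0 -0.035 -0.02 0.00 0 0
0 0 -0.034 -0.019 0.00 0 0; 0 0.001 -0.034 -0.02 0.00 0 0; 0 -0 -0.042 -0.011 0.00 0 0; 0 -0 -0.042 -0.011 0.00 0 0; 0 -0 -0.042 -0.011 0.00 0 0; 0 -0 -0.041 -0.011 0.00 0 0; 0 -0 -0.042 -0.011 0.00 0 0; 0 -0 -0.042 -0.011 0.00 0 0
0 0 -0.04 0.003 0.00 0 0; 0 0 -0.04 0.002 0.00 0 0; 0 0 -0.04 0.003 0.00 0 0; 0 0 -0.04 0.002 0.00 0 0; 0 0 -0.04 0.003 0.00 0 0; 0 0 -0.042 0.004 0.00 0 0; 0 0 -0.043 0.005 0.00 0 0; 0 0 -0.042 0.004 0.00 0 0
0 0 -0.043 0.004 0.00 0 0
end [0.4451 0.3704 0.2154] left turn 0.0
```

Emit:
{"op": "apply_moves", "data": {
  "increments": "0 0 -0.033 -0.017 1 0 0; 0 0 -0.035 -0.013 1 0 0; 0 0 -0.036 -0.009 1 0 0; 0 0 -0.037 -0.005 0.89 0 0; 0 0 -0.038 0 0 0 0; 0 0 -0.034 -0.02 0 0 0; 0 0 -0.034 -0.019 0 0 0; 0 0 -0.035 -0.02 0 0 0"
}}

```text
clock: 0.9
tcp_pos: [0.3609, -0.3166, 0.2149]
orientation: [-2.214, 0.016, 2.214]
contact_force: [0.5, -0.3, -0.1]
grip_width: -0.0002
```

Emit:
{"op": "apply_moves", "data": {
  "increments": "0 0 -0.034 -0.019 0 0 0; 0 0 -0.034 -0.02 0 0 0; 0 0 -0.042 -0.011 0 0 0; 0 0 -0.042 -0.011 0 0 0; 0 0 -0.042 -0.011 0 0 0; 0 0 -0.041 -0.011 0 0 0; 0 0 -0.042 -0.011 0 0 0; 0 0 -0.042 -0.011 0 0 0"
}}

```text
clock: 1.7
tcp_pos: [0.4701, 0.0011, 0.2149]
orientation: [-2.214, 0.016, 2.215]
contact_force: [0.3, -0.6, -0.4]
grip_width: 0.0001
```

Emit:
{"op": "apply_moves", "data": {
  "increments": "0 0 -0.04 0.003 0 0 0; 0 0 -0.04 0.002 0 0 0; 0 0 -0.04 0.003 0 0 0; 0 0 -0.04 0.002 0 0 0; 0 0 -0.04 0.003 0 0 0; 0 0 -0.042 0.004 0 0 0; 0 0 -0.043 0.005 0 0 0; 0 0 -0.042 0.004 0 0 0"
}}

```text
clock: 2.5
tcp_pos: [0.4482, 0.3283, 0.2147]
orientation: [-2.214, 0.016, 2.215]
contact_force: [-0.1, -0.7, 0.1]
grip_width: -0.0001
```

Emit:
{"op": "apply_moves", "data": {
  "increments": "0 0 -0.043 0.004 0 0 0; 0 0 0 0 0 0 0; 0 0 0 0 0 0 0; 0 0 0 0 0 0 0; 0 0 0 0 0 0 0; 0 0 0 0 0 0 0; 0 0 0 0 0 0 0; 0 0 0 0 0 0 0"
}}

```text
clock: 3.3
tcp_pos: [0.4456, 0.3695, 0.2151]
orientation: [-2.214, 0.016, 2.214]
contact_force: [-0.7, -0.4, 1.3]
grip_width: 0.0002
```

Emit:
{"op": "apply_moves", "data": {
  "increments": "0 0.03 0 0 0 0 0; 0 0.03 0 0 0 0 0; 0 0.03 0 0 0 0 0; 0 0.03 0 0 0 0 0; 0 0.025 0 0 0 0 0; 0 0.022 0 0 0 0 0; 0 0 0 0 0 0 0; 0 0 0 0 0 0 0"
}}

```text
clock: 4.1
tcp_pos: [0.4454, 0.37, 0.0483]
orientation: [-2.214, 0.016, 2.215]
contact_force: [-0.2, -0.3, -0.6]
grip_width: 0.0001
```

Emit:
{"op": "apply_moves", "data": {
  "increments": "0 0 0 -0.008 0 0 0; 0 0 0 -0.008 0 0 0; 0 0 0 -0.008 0 0 0; 0 0 0 -0.008 0 0 0; 0 0 0 -0.008 0 0 0; 0 0 0 -0.008 0 0 0; 0 0 0 0 0 0 0; 0 0 0 0 0 0 0"
}}

```text
clock: 4.9
tcp_pos: [0.4933, 0.3691, 0.0478]
orientation: [-2.214, 0.016, 2.215]
contact_force: [0.4, 0.9, 0.3]
grip_width: -0.0002
```

Emit:
{"op": "apply_moves", "data": {
  "increments": "0 0 0 -0.005 0 0 0; 0 0 0 -0.005 0 0 0; 0 0 0 -0.005 0 0 0; 0 0 0 -0.005 0 0 0; 0 0 0 -0.005 0 0 0; 0 0 0 -0.004 0 0 0; 0 0 0 -0.004 0 0 0; 0 0 0 -0.003 0 0 0"
}}

```text
clock: 5.7
tcp_pos: [0.5297, 0.3686, 0.048]
orientation: [-2.214, 0.016, 2.214]
contact_force: [0.2, 0.6, 0.6]
grip_width: 0.0001
```

```bash
python3 - <<'E'
from bench import r
from h import *
f=r.grab_frame("top")["color"];g=r.grab_frame("scene")["color"]
a=cv2.resize(f[125:275,165:365],None,fx=2.6,fy=2.6,interpolation=2);b=cv2.resize(g[200:330,120:300],None,fx=2.2,fy=2.2,interpolation=2)
o=np.zeros((a.shape[0]+0,520+0,3),np.uint8);o[:a.shape[0],:a.shape[1]]=a
cv2.imwrite("pics/p1.png",np.hstack([o[:390,:400],cv2.resize(b,(396,390))]))
E
```

```text
(no output)
```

View pics/p1.png

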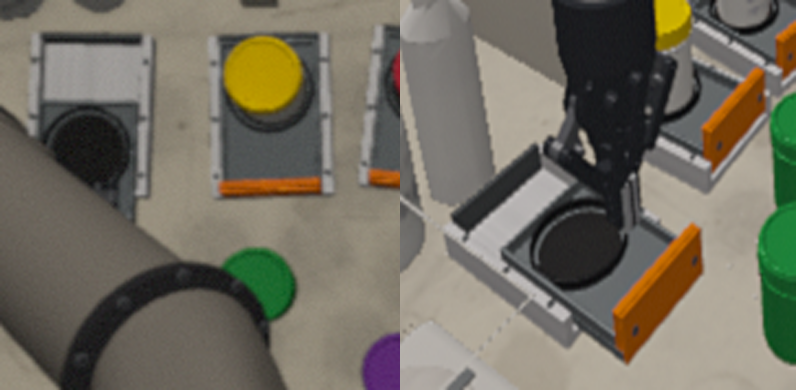

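```bash
cat >> h.py <<'E'
def proj(n,p):
    c=C[n];q=R.from_rotvec(c["orientation"]).inv().apply(np.array(p)-c["origin"]);return np.array([c["cx"]-c["fx"]*q[0]/q[2],c["cy"]+c["fy"]*q[1]/q[2]])
E
python3 - <<'E'
from h import *
from bench import r
f=r.grab_frame("scene");print(f["origin"],f["orientation"])
f=r.grab_frame("top");print(f["origin"],f["orientation"])
def show(n,p):
    q=proj(n,p);return q, ((q-[120,200])*2.2*[396/396,390/286]+[400,0] if n=="scene" else (q-[165,125])*2.6)
print("tip",show("scene",(.5297,.3686,.031)))
for x in(.44,.4927,.552): print(x,show("scene",(x,.3686,.05)),show("top",(x,.3686,.05)))
print("red lip",show("scene",(.557,.05,.05)))
w=r.grab_frame("wrist");cv2.imwrite("pics/w1.png",w["color"]);print({k:v for k,v in w.items() if k!="color"})
E
```

```text
[0.08596432 0.76320053 0.54117704] [ 0.35802627 -1.3526683  -2.26786717]
[0.40633542 0.05089135 1.20059156] [ 0.07385245 -0.09141052 -1.56908459]
tip (array([223.97937055, 288.22677252]), array([628.7546152 , 264.68031755]))
0.44 (array([260.83048436, 298.65210051]), array([709.8270656 , 295.95630152])) (array([194.22792249, 242.85347097]), array([ 75.99259846, 306.41902452]))
0.4927 (array([238.05604158, 287.68375142]), array([659.72329149, 263.05125427])) (array([194.87975044, 220.97612159]), array([ 77.68735114, 249.53791612]))
0.552 (array([214.16526991, 276.17776964]), array([607.1635938 , 228.53330893])) (array([195.60574767, 196.60942323]), array([ 79.57494395, 186.1845004 ]))
red lip (array([304.92675725, 204.83240485]), array([806.83886596,  14.49721455]))
{'fx': 309.70691628693146, 'fy': 309.70691628693146, 'cx': 322.3609820513377, 'cy': 204.19940234576472, 'origin': array([0.60364079, 0.36797337, 0.20747202]), 'orientation': array([-0.23081753,  0.23380413, -1.57250508])}
```

View pics/w1.png

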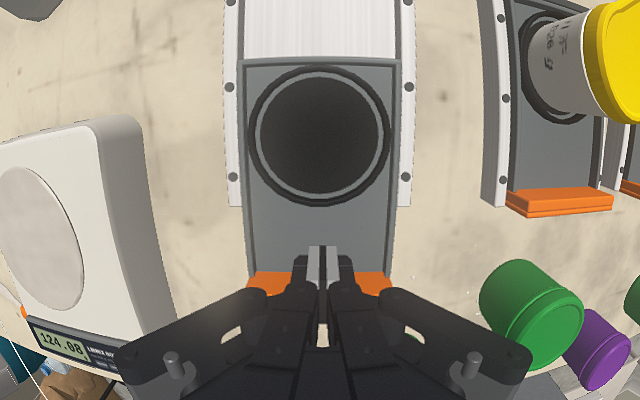

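```bash
python3 - <<'E'
from h import *
from bench import r
f=r.grab_frame("scene")["color"]
crop(f,160,190,130,130,6,"pics/c3.png")
for z in (.031,.05,.07,.09,.11): print(z,(proj("scene",(.5297,.3686,z))-[160,190])*6)
w=r.grab_frame("wrist");M=R.from_rotvec(w["orientation"])
def wz(u,v,z):
    a=np.array([u-w["cx"],-(v-w["cy"])]);th=np.hypot(*a)/w["fx"];a/=np.hypot(*a)
    d=M.apply([a[0]*np.sin(th),a[1]*np.sin(th),-np.cos(th)]);return w["origin"]+d*(z-w["origin"][2])/d[2]
def wp(p):
    q=M.inv().apply(np.array(p)-w["origin"]);th=np.arctan2(np.hypot(q[0],q[1]),-q[2]);h=np.hypot(q[0],q[1]);return w["cx"]+w["fx"]*th*q[0]/h,w["cy"]-w["fy"]*th*q[1]/h
print("lip rear L/R",wz(250,273,.05),wz(392,276,.05)); print("lip outer",wz(245,290,.05))
print("seat c",wz(320,136,.02)); print("yellow lip rear",wz(505,192,.05),wz(611,190,.05))
for z in(.031,.05,.08):print(z,wp((.5297,.3686,z)))
E
```

```text
0.031 [383.87622328 589.36063511]
0.05 [377.67417931 542.43894916]
0.07 [370.97682816 491.77000696]
0.09 [364.09939299 439.73863554]
0.11 [357.03451143 386.28913481]
lip rear L/R [0.51357373 0.41214316 0.05      ] [0.51037279 0.32793138 0.05      ]
lip outer [0.50136326 0.41678568 0.05      ]
seat c [0.58938038 0.36963521 0.02      ]
yellow lip rear [0.56162206 0.25982725 0.05      ] [0.56368473 0.15095759 0.05      ]
0.031 (np.float64(323.0936142543736), np.float64(235.3407512423195))
0.05 (np.float64(323.17552177286245), np.float64(248.39355819087908))
0.08 (np.float64(323.34162423073815), np.float64(275.1829919723138))
```

View pics/c3.png

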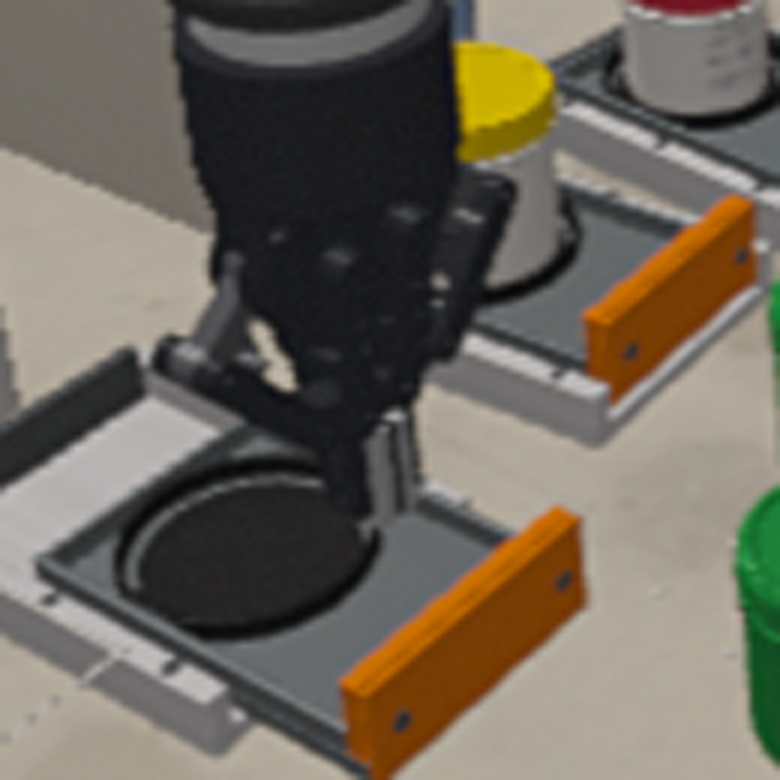

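The picture shows the fingertip at z≈0.053, not the nominal 0.031. It passed just over the lip, and the tray hasn't moved. I'll go up, back in front of the lip, and lower.

Emit:
{"op": "apply_moves", "data": {
  "increments": "0 -0.03 0 0 0 0 0; 0 0 0 0.03 0 0 0; 0 0 0 0.03 0 0 0; 0 0 0 0.025 0 0 0; 0 0.024 0 0 0 0 0; 0 0.024 0 0 0 0 0; 0 0 0 0 0 0 0; 0 0 0 0 0 0 0"
}}

```text
clock: 6.85
tcp_pos: [0.4442, 0.3699, 0.0302]
orientation: [-2.214, 0.016, 2.215]
contact_force: [-0.6, 0.3, 0.4]
grip_width: 0.0001
```

```bash
python3 - <<'E'
from h import *
from bench import r
s=r.get_obs();p=s["tcp_pos"];print(p,s["contact_force"],s["grip_width"],s["joints"])
f=r.grab_frame("scene")["color"]
w=r.grab_frame("wrist")["color"]
a=cv2.resize(f[200:320,190:310],None,fx=4,fy=4,interpolation=2);b=w[160:400,170:480]
o=np.zeros((480,800,3),np.uint8);o[:,:480]=a;o[:240,485:795]=b
cv2.imwrite("pics/c4.png",o)
for z in (p[2]-.017,p[2],p[2]+.02): print(z,(proj("scene",(p[0],p[1],z))-[190,200])*4)
E
```

```text
[0.44422551 0.36988747 0.03015268] [-0.55849288  0.3247854   0.43247977] 8.409613177431858e-05 [-0.47917669  0.59271483 -0.42198253  1.90421134  0.35457483  0.71883097
 -2.69227849]
0.013152677478034489 [278.75378367 454.24966166]
0.03015267747803449 [276.5542793  426.24845024]
0.050152677478034494 [273.90038623 392.46255662]
```

View pics/c4.png

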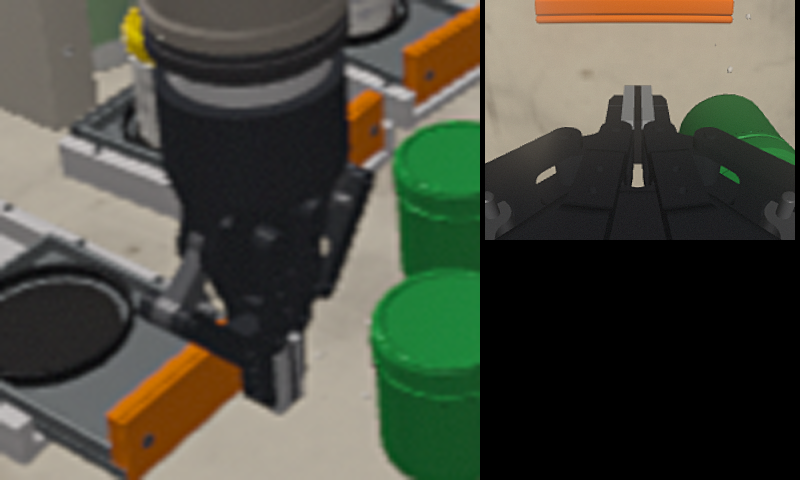

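Emit:
{"op": "apply_moves", "data": {
  "increments": "0 0 -0.008 -0.01 0 0 0; 0 0 0 -0.01 0 0 0; 0 0.008 0 0 0 0 0; 0 0 0 -0.01 0 0 0; 0 0 0 -0.01 0 0 0; 0 0 0 -0.01 0 0 0; 0 0 0 -0.01 0 0 0; 0 0 0 -0.005 0 0 0"
}}

```text
clock: 7.75
tcp_pos: [0.5109, 0.3764, 0.0218]
orientation: [-2.214, 0.017, 2.214]
contact_force: [-1.2, -1.1, -1.6]
grip_width: -0.0003
```

Emit:
{"op": "apply_moves", "data": {
  "increments": "0 0 0 -0.005 0 0 0; 0 0 0 -0.005 0 0 0; 0 0 0 -0.005 0 0 0; 0 0 0 -0.003 0 0 0; 0 0 0 -0.003 0 0 0; 0 0 0 -0.002 0 0 0; 0 0 0 -0.002 0 0 0; 0 0 0 -0.002 0 0 0"
}}

```text
clock: 8.55
tcp_pos: [0.5351, 0.3767, 0.0221]
orientation: [-2.212, 0.016, 2.217]
contact_force: [-9.6, -3.0, 5.9]
grip_width: 0.0
```

Emit:
{"op": "apply_moves", "data": {
  "increments": "0 0 0 -0.002 0 0 0; 0 0 0 -0.002 0 0 0; 0 0 0 -0.001 0 0 0; 0 0 0 0 0 0 0; 0 0 0 0 0 0 0; 0 0 0 0 0 0 0; 0 0 0 0 0 0 0; 0 0 0 0 0 0 0"
}}

```text
clock: 9.35
tcp_pos: [0.5351, 0.3767, 0.0219]
orientation: [-2.208, 0.016, 2.228]
contact_force: [-18.1, -4.9, 13.1]
grip_width: 0.0001
```

```bash
python3 - <<'E'
from h import *
from bench import r
s=r.get_obs();print(s["tcp_pos"],s["contact_force"],s["joints"])
r.grab_frame
f=r.grab_frame("wrist")["color"];g=r.grab_frame("scene")["color"]
o=np.zeros((400,800,3),np.uint8);o[:400,:400]=f[:,150:550];o[:,400:]=cv2.resize(g[190:320,150:280],(400,400),interpolation=2)
cv2.imwrite("pics/c5.png",o)
E
```

```text
[0.53507675 0.3767034  0.02194477] [-18.09499609  -4.92569934  13.05390495] [-0.41912387  0.70245738 -0.40827613  1.70930532  0.35579595  0.81358057
 -2.57233469]
```

View pics/c5.png

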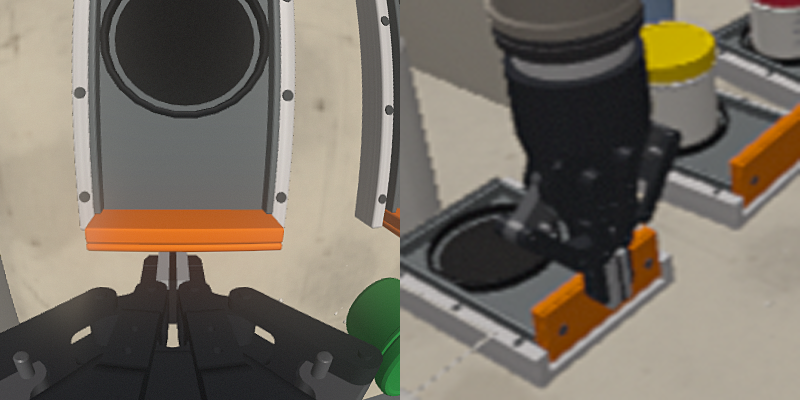

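Wrist and scene views show the empty tray's lip flush with the rail fronts, so it's home against the stop with an 18 N reaction. Next I back off, rise and go over to the red tray with a slight backward tilt.

Emit:
{"op": "apply_moves", "data": {
  "increments": "0 0 0 0.01 0 0 0; 0 0 0 0.012 0 0 0; 0 -0.04 0 0 0 0 0; 0 -0.045 0 0 0 0 0; 0 -0.045 0 0 0 0 0; 0 -0.045 0 0 0.6 0.83 0; 0 0 0 0 0 0 0; 0 0 0 0 0 0 0"
}}

```text
clock: 10.25
tcp_pos: [0.5194, 0.3781, 0.199]
orientation: [-2.287, 0.09, 2.063]
contact_force: [0.5, -0.4, -0.7]
grip_width: -0.0002
```

```bash
python3 - <<'E'
from h import *
plan([(.5805,.050,.198)])
from bench import r
s=r.get_obs();print(s["tcp_pos"],s["contact_force"]);print(R.from_rotvec(s["orientation"]).as_matrix().round(3))
E
```

```text
0 0.001 0.04 -0.011 0.00 0 0; 0 0.001 0.04 -0.011 0.00 0 0; 0 0.001 0.041 -0.011 0.00 0 0; 0 0.001 0.04 -0.011 0.00 0 0; 0 0.001 0.04 -0.011 0.00 0 0; 0 0.001 0.04 -0.011 0.00 0 0; 0 0.001 0.041 -0.011 0.00 0 0; 0 0.001 0.04 -0.011 0.00 0 0
end [0.5805 0.0498 0.1981] left turn 0.0
[0.51943639 0.37806861 0.19901962] [ 0.48012325 -0.38793178 -0.71685691]
[[ 0.103 -0.084 -0.991]
 [-0.003 -0.996  0.084]
 [-0.995 -0.006 -0.103]]
```

Emit:
{"op": "apply_moves", "data": {
  "increments": "0 0.001 0.04 -0.011 0 0 0; 0 0.001 0.04 -0.011 0 0 0; 0 0.001 0.041 -0.011 0 0 0; 0 0.001 0.04 -0.011 0 0 0; 0 0.001 0.04 -0.011 0 0 0; 0 0.001 0.04 -0.011 0 0 0; 0 0.001 0.041 -0.011 0 0 0; 0 0.001 0.04 -0.011 0 0 0"
}}

```text
clock: 11.05
tcp_pos: [0.5794, 0.0459, 0.1948]
orientation: [-2.281, 0.096, 2.07]
contact_force: [0.5, -0.2, 0.5]
grip_width: 0.0001
```

```bash
python3 - <<'E'
from h import *
plan([(.5805,.050,.075)],step=.025)
from bench import r
s=r.get_obs();print(s["tcp_pos"],s["contact_force"])
E
```

```text
0 0.024 -0.001 0.002 0.00 0 0; 0 0.024 -0.001 0.002 0.00 0 0; 0 0.024 -0 0.003 0.00 0 0; 0 0.023 -0.001 0.002 0.00 0 0; 0 0.024 -0.001 0.002 0.00 0 0
end [0.5803 0.0502 0.0753] left turn 0.0
[0.57937115 0.04586775 0.19483249] [ 0.51072617 -0.20684654  0.52215076]
```

Emit:
{"op": "apply_moves", "data": {
  "increments": "0 0.024 -0.001 0.002 0 0 0; 0 0.024 -0.001 0.002 0 0 0; 0 0.024 0 0.003 0 0 0; 0 0.023 -0.001 0.002 0 0 0; 0 0.024 -0.001 0.002 0 0 0; 0 0 0 0 0 0 0; 0 0 0 0 0 0 0; 0 0 0 0 0 0 0"
}}

```text
clock: 11.85
tcp_pos: [0.5818, 0.0527, 0.0779]
orientation: [-2.284, 0.094, 2.065]
contact_force: [-0.6, -0.1, -0.0]
grip_width: 0.0002
```

```bash
python3 - <<'E'
from h import *
from bench import r
s=r.get_obs();p=s["tcp_pos"];print(p,s["contact_force"])
ax=R.from_rotvec(s["orientation"]).apply([1,0,0])
f=r.grab_frame("wrist")["color"];g=r.grab_frame("scene")["color"];t=r.grab_frame("top")["color"]
o=np.zeros((600,800,3),np.uint8);o[:300,:400]=f[100:400,120:520];o[:300,400:]=cv2.resize(t[125:230,260:400],(400,300),interpolation=2)
o[300:]=cv2.resize(g[135:255,180:340],(800,600),interpolation=2)[150:450]
cv2.imwrite("pics/c6.png",o)
S=lambda q:(proj("scene",q)-[180,135])*5+[0,-150+300]
print("tip(-11mm)",S(p-.011*ax),"red lip rear mid",S((.5631,.0516,.05)),"target tip",S((.5805,.05,.035)))
plan([(.5805,.050,.024)],step=.012)
E
```

```text
[0.58184321 0.05274075 0.07788693] [-0.5824189  -0.06994204 -0.02276222]
tip(-11mm) [581.25316187 420.51440523] red lip rear mid [612.70129801 497.19318612] target tip [586.14421209 512.17914037]
0 0.011 0.001 0.001 0.00 0 0; 0 0.011 0 0.002 0.00 0 0; 0 0.01 0.001 0.001 0.00 0 0; 0 0.011 0 0.001 0.00 0 0; 0 0.011 0.001 0.002 0.00 0 0
end [0.5802 0.0501 0.0238] left turn 0.0
```

View pics/c6.png

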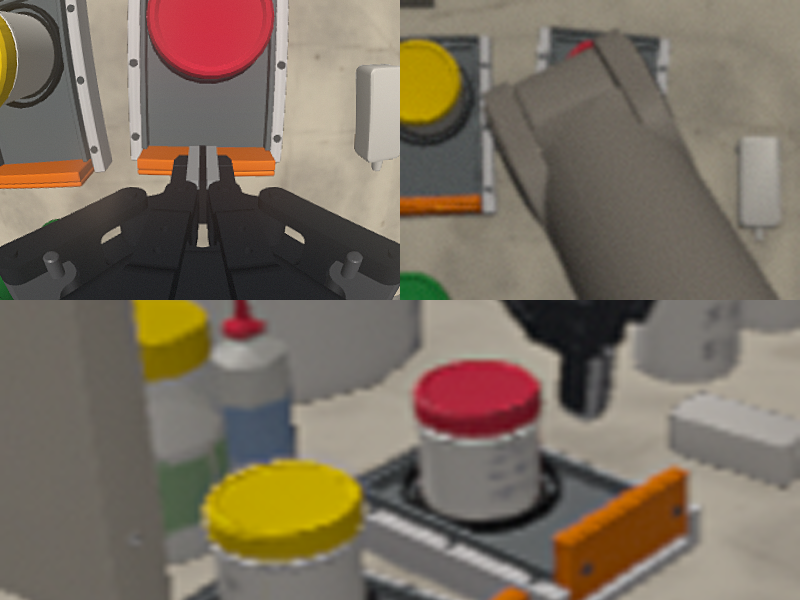

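Emit:
{"op": "apply_moves", "data": {
  "increments": "0 0.011 0.001 0.001 0 0 0; 0 0.011 0 0.002 0 0 0; 0 0.01 0.001 0.001 0 0 0; 0 0.011 0 0.001 0 0 0; 0 0.011 0.001 0.001 0 0 0; 0 0 0 0 0 0 0; 0 0 0 0 0 0 0; 0 0 0 0 0 0 0"
}}

```text
clock: 12.8
tcp_pos: [0.5807, 0.0502, 0.0231]
orientation: [-2.284, 0.094, 2.066]
contact_force: [0.2, 0.4, -0.0]
grip_width: -0.0001
```

```bash
python3 - <<'E'
from h import *
from bench import r
s=r.get_obs();p=s["tcp_pos"];print(p,s["contact_force"])
f=r.grab_frame("wrist")["color"];g=r.grab_frame("scene")["color"]
o=np.zeros((600,800,3),np.uint8);o[:300,:400]=f[100:400,120:520]
o[300:]=cv2.resize(g[135:255,180:340],(800,600),interpolation=2)[150:450]
cv2.imwrite("pics/c7.png",o)
q=np.array([-.9963,.0859,0])
plan([p+q*.02],step=.005);plan([p+q*.112],step=.008)
E
```

```text
[0.58070148 0.05018734 0.0231334 ] [ 0.22380042  0.38930069 -0.03955186]
0 -0 -0 0.004 0.00 0 0; 0 -0.001 -0 0.004 0.00 0 0; 0 -0 -0 0.004 0.00 0 0; 0 -0 -0 0.004 0.00 0 0; 0 -0.001 -0 0.004 0.00 0 0
end [0.5608 0.0519 0.0233] left turn 0.0
0 -0.001 -0 0.007 0.00 0 0; 0 -0 -0 0.008 0.00 0 0; 0 -0.001 -0 0.007 0.00 0 0; 0 -0.001 -0 0.008 0.00 0 0; 0 -0.001 -0 0.007 0.00 0 0; 0 -0 -0 0.008 0.00 0 0; 0 -0.001 -0 0.007 0.00 0 0; 0 -0.001 -0 0.007 0.00 0 0
0 -0.001 -0 0.008 0.00 0 0; 0 -0 -0 0.007 0.00 0 0; 0 -0.001 -0 0.008 0.00 0 0; 0 -0.001 -0 0.007 0.00 0 0; 0 -0.001 -0 0.008 0.00 0 0; 0 -0 -0 0.007 0.00 0 0; 0 -0.001 -0 0.008 0.00 0 0
end [0.4687 0.0598 0.0231] left turn 0.0
```

View pics/c7.png

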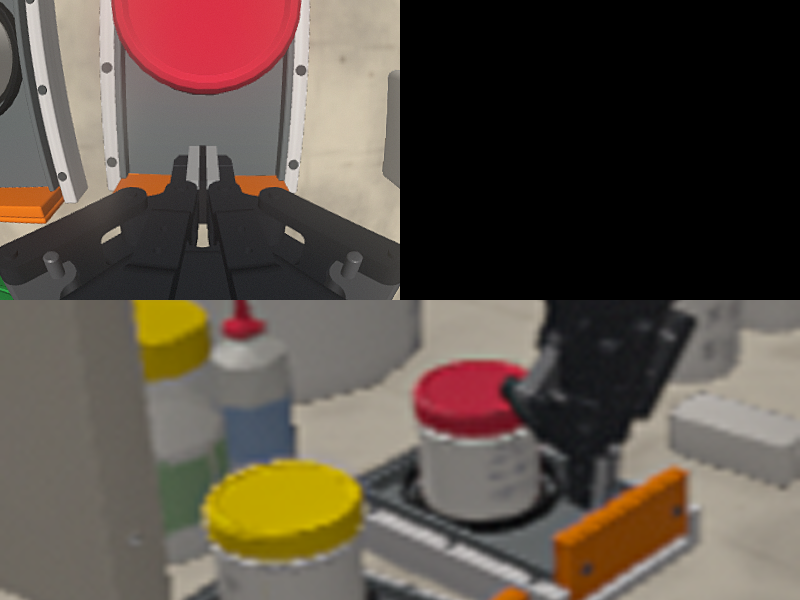

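Tip is in the well behind the red lip, clear of the jar, no contact. Pulling.

Emit:
{"op": "apply_moves", "data": {
  "increments": "0 -0.0003 0 0.003 0 0 0; 0 -0.0003 0 0.003 0 0 0; 0 -0.0003 0 0.003 0 0 0; 0 -0.0003 0 0.003 0 0 0; 0 -0.0004 0 0.004 0 0 0; 0 -0.0004 0 0.004 0 0 0; 0 -0.0005 0 0.005 0 0 0; 0 -0.0005 0 0.005 0 0 0"
}}

```text
clock: 13.7
tcp_pos: [0.55, 0.0529, 0.0229]
orientation: [-2.284, 0.094, 2.066]
contact_force: [1.4, -0.2, 1.2]
grip_width: -0.0003
```

Emit:
{"op": "apply_moves", "data": {
  "increments": "0 -0.0005 0 0.005 0 0 0; 0 -0.0006 0 0.006 0 0 0; 0 -0.0006 0 0.006 0 0 0; 0 -0.0006 0 0.006 0 0 0; 0 -0.0006 0 0.006 0 0 0; 0 -0.0006 0 0.006 0 0 0; 0 -0.0006 0 0.006 0 0 0; 0 -0.0005 0 0.005 0 0 0"
}}

```text
clock: 14.5
tcp_pos: [0.5035, 0.0566, 0.0228]
orientation: [-2.283, 0.095, 2.067]
contact_force: [1.4, 0.9, -0.3]
grip_width: -0.0
```

Emit:
{"op": "apply_moves", "data": {
  "increments": "0 -0.0005 0 0.005 0 0 0; 0 -0.0004 0 0.004 0 0 0; 0 -0.0004 0 0.004 0 0 0; 0 -0.0003 0 0.003 0 0 0; 0 -0.0003 0 0.003 0 0 0; 0 -0.0002 0 0.002 0 0 0; 0 -0.0002 0 0.002 0 0 0; 0 -0.0002 0 0.002 0 0 0"
}}

```text
clock: 15.3
tcp_pos: [0.4791, 0.0588, 0.0228]
orientation: [-2.284, 0.094, 2.066]
contact_force: [2.4, 1.6, -0.2]
grip_width: -0.0002
```

Emit:
{"op": "apply_moves", "data": {
  "increments": "0 -0.0002 0 0.002 0 0 0; 0 -0.0002 0 0.002 0 0 0; 0 -0.0002 0 0.002 0 0 0; 0 -0.0002 0 0.002 0 0 0; 0 0 0 0 0 0 0; 0 0 0 0 0 0 0; 0 0 0 0 0 0 0; 0 0 0 0 0 0 0"
}}

```text
clock: 16.1
tcp_pos: [0.4768, 0.0593, 0.0242]
orientation: [-2.291, 0.094, 2.054]
contact_force: [15.2, -2.9, -8.5]
grip_width: 0.0001
```

Emit:
{"op": "apply_moves", "data": {
  "increments": "0 0 0 -0.004 0 0 0; 0 0 0 -0.004 0 0 0; 0 0 0 -0.003 0 0 0; 0 -0.01 0 0 0 0 0; 0 -0.02 0 0 0 0 0; 0 -0.03 0 0 0 0 0; 0 -0.04 0 0 0 0 0; 0 -0.045 0 0 0 0 0"
}}

```text
clock: 16.9
tcp_pos: [0.4657, 0.0591, 0.1692]
orientation: [-2.281, 0.094, 2.071]
contact_force: [1.0, -0.9, 0.2]
grip_width: 0.0001
```

Emit:
{"op": "apply_moves", "data": {
  "increments": "0 -0.045 0 0 0 0 0; 0 0 0.045 0 0 0 0; 0 0 0.045 0 0 0 0; 0 0 0.045 0 0 0 0; 0 0 0.045 0 0 0 0; 0 0 0.045 0 0 0 0; 0 0 0 0 0 0 0; 0 0 0 0 0 0 0"
}}

```text
clock: 17.7
tcp_pos: [0.443, -0.165, 0.2123]
orientation: [-2.281, 0.096, 2.066]
contact_force: [-0.1, 1.0, 0.7]
grip_width: 0.0002
```

```bash
python3 - <<'E'
from h import *
from bench import r
s=r.get_obs();print(s["tcp_pos"],s["contact_force"])
t=r.grab_frame("top")["color"];g=r.grab_frame("scene")["color"]
o=np.zeros((600,800,3),np.uint8);o[:300]=cv2.resize(t[125:282,0:418],(800,300),interpolation=2)
o[:300]=cv2.resize(t[125:275,165:565],(800,300),interpolation=2)
o[300:]=cv2.resize(g[160:340,60:540],(800,300),interpolation=2)
cv2.imwrite("pics/fin.png",o)
for k in(.09,.1):
    m=np.array([.5631-.0060,.0521])+k*np.array([-.9963,.0859]);print(k,(proj("top",(*m,.05))-[165,125])*2)
E
```

```text
[ 0.44297972 -0.16502047  0.2122613 ] [-0.09047057  0.96348359  0.6929    ]
0.09 [315.49321804 212.90821089]
0.1 [314.76898622 221.16116699]
```

View pics/fin.png

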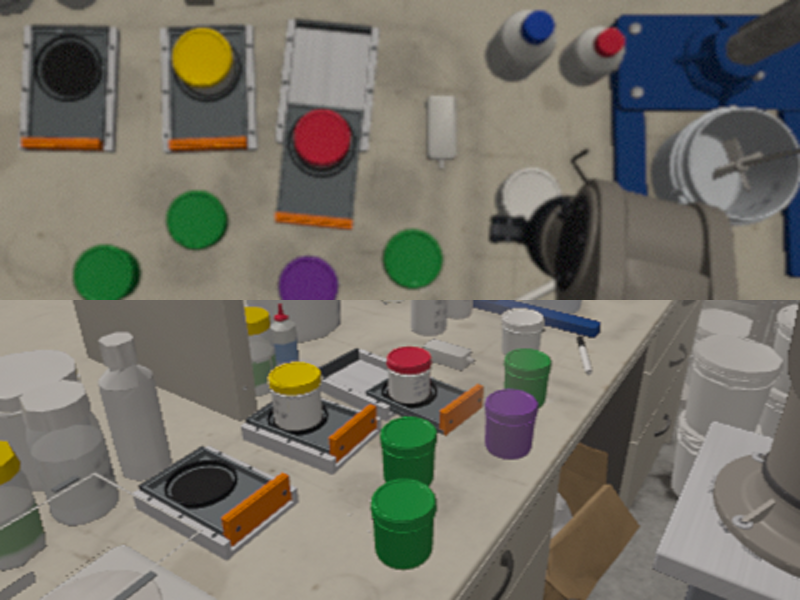

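The empty tray is home, with its lip at (62,143). The red lip is at (314,220), against (315,221) predicted for 100 mm. The jars are standing, yellow is shut and the bystanders haven't moved.

```bash
python3 -c "
from bench import r
print(r.hand_in())"
```

```text
the job is handed in; nothing more can be done
None
```

I pushed the empty tray home to its stop, then hooked the closed fingertip behind the red tray's lip and drew that tray out to its stop. The job is handed in, at about 18 s on the robot clock.

**Last checks:**
- **Empty tray:** it stalled against the stop with about 18 N, and its lip sat flush with the rail ends.
- **Red tray:** it stalled at the stop with about 15 N. Its lip was within about 1 pixel of the position predicted for 100 mm out.
- **Everything else:** both jars were standing in their seats, and the yellow tray was shut. The look-alike jars, the white jar and the pen showed no disturbance, though the arm partly hid the last two in the final top view. The arm ended clear of everything.

**What disagreed:** the shut fingertips measured about 25 mm higher than the stated geometry. My first push therefore passed just over the empty tray's lip and the tray didn't move. The pictures showed this, so I worked lower from then on.

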